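# Hold back the belt tensioner of the mill drive

## Task

I want to fit a new belt in the small grey drive box. Fold its blue cover up until it stands straight upright and leave it standing there; then push the sprung tensioner arm back by its red post, away from the front of the box, past the click of the brass pawl and a good centimetre farther, so that the arm hangs clear of the pawl. Finish while still holding the arm there against its spring (do not let go), and leave the jars and the tin alone.

Things in the scene. Friction and masses are not known exactly. Their poses are not given: they have to be found in the camera images.
- drive_box: grey box fixed to the worktop, 150 (x, depth) x 200 (y, width) x 60 mm high; origin under its centre on the worktop, +x to its back, +y to its left, z up. Walls 5 mm thick, 60 mm high; front lip only 20 mm high; inner floor at z = 11 mm. Inside, only the red post stands higher than 41 mm; in front of it (to -x) the box is empty
- cover_hinge (a point): middle of the cover's hinge axis, which runs along the box's y; in the box's frame at x = 70, y = 0, z = 64 mm
- cover (a joint): angle of the blue cover plate about its hinge: 0 = lying shut on the box, grows as its front edge is lifted up and back, 1.571 = straight upright, stop at 2.1. Stiff hinge (about 0.35 N m friction, cover 0.22 kg): it stays where it is left; lifting takes about 4 N at the rod. It starts shut or partly raised (to 0.4)
- cover_rod_right (a point): grip point on the axis of the steel rod along the cover's front edge, near its right (-y) end, 128 mm from the box's middle. Rod round, 10 mm thick, 300 mm long, parallel to the hinge and 140 mm from it; it sticks out 49 mm past the cover plate at either side, free all round, and can turn between the fingers while the cover swings
- cover_rod_left (a point): the same point at the left (+y) end of the rod, 128 mm to the left of the box's middle
- tensioner_pivot (a point): pivot of the tensioner arm (vertical axis), in the box's frame at x = 0, y = 68 mm; this point at z = 14 mm
- tensioner (a joint): angle of the tensioner arm: 0 = at rest, post toward the front; grows as the post is pushed to the box's +x; stop at 0.9. A spring drives it back: about 3.3 N at the post at 0, 8 N at 0.7. At about 0.35 its nose starts to push the pawl aside (up to 4 N more); just before 0.5 the pawl snaps out behind it; let go, it falls back on the pawl at 0.5
- push_post (a point): on the axis of the upright red post on the tensioner arm, 90 mm from the pivot, at z = 46 mm. Post round, 18 mm thick, from z = 22 (top of the flat arm) to 56 mm above the worktop. At arm angle q it lies in the box's frame at x = 90 sin(q - 0.45), y = 68 - 90 cos(q - 0.45) mm
- pawl (a joint): how far the brass pawl slider is pushed back from its sprung-out position (m): 0 = fully out, about 0.005 as the nose of the arm passes over it
- pawl_tip (a point): tip of the brass pawl slider on the floor of the box, beyond the end of the arm toward the box's right; top at z = 24 mm
- jam_jar: jam jar with a dark lid, 73 mm thick, 82 mm high, origin under its centre; leave alone
- tin_tuna: flat round tin, 86 mm thick, 40 mm high, origin under its centre; leave alone
- spice_jar: spice jar with a green cap, 46 mm thick, 106 mm high, origin under its centre; leave alone

How it is judged (in metres and radians):
On the way, in this order (a step that is already met when the one before it is completed fails the run):
1. the cover stands upright and is let go, the tensioner arm still at rest (value of joint cover between 1.42 and 1.72 rad and contact force between each of the arm, the fingers and cover below 0.2 N and value of joint tensioner below 0.2 rad), for 0.2 s.
2. the tensioner arm has been pushed past the pawl, which has snapped out behind it (value of joint tensioner above 0.56 rad and value of joint pawl below 0.0015 m), for 0.2 s.
At the end, for the whole second after the job is handed in: The fingers hold the tensioner arm still against its spring (at least 2 N) at an angle above 0.56, clear of the pawl, with the pawl sprung out behind it (within 1.5 mm of fully out), and the cover stands upright (1.42 to 1.72 rad) (all of step 2 and velocity of joint tensioner between -0.1 and 0.1 rad/s and contact force between the fingers and tensioner above 2 N and value of joint cover between 1.42 and 1.72 rad); the arm keeps its last pose, push and grip.
It fails at once if the jam jar, the spice jar or the tin is moved more than 2 cm (distance of any of jam_jar, spice_jar, tin_tuna from where it was at the start of the episode above 0.02 m).
It also fails if it takes over 59 s, if anything falls off the work surface, if the arm or the gripper's body presses on something with over 40 N, if the wrist force passes 120 N, or if a joint passes its speed limit or range.

## Robot

A 6-joint arm with a two-finger parallel gripper is mounted at the origin on a cart in front of the work surface, level with it; the furniture and walls round the work are solid. World frame = base frame: x ahead of the robot, y to its left, z up, the work surface at z = 0. Lengths are in m, angles in degrees, forces in N, time in s.
With the tool pointing down it reaches from about 0.3 to 0.75 m from the base axis. Payload 8.5 kg.
Tool frame: the origin (TCP) lies between the finger pads; the fingertips stand 19 mm ahead of it and the grasp point (between the pads) is the TCP; z points along the fingers, y is the line along which they close (so a half turn about z gives the same grasp; the last joint's range is limited). The gripper opens to 85 mm and grips with 20 to 120 N. Pads are 22 mm wide; open, the fingers measure 114 mm over their backs; the gripper's body (76 mm by 85 mm) begins 54 mm behind the grasp point. The pads swing forward as they close: fully open they stand 13 mm farther back than shut.
Start: joints at [63.925, 21.807, 74.336, -0, 83.858, -12.336], TCP at [0.131, 0.534, 0.25] pointing down, gripper open.
Joint ranges: [-178.18, 178.18], [-50.72, 133.34], [12.68, 142.11], [-81.47, 261.47], [9.98, 163.14], [-165.26, 165.26]. Speed limits (degrees/s): [136.94, 136.94, 180, 180, 180, 180].

## Interface

Orientations are given as a 3x3 rotation matrix whose columns are the frame's x, y, z axes.
In Python, from rig import env, optics gives the robot as it stands.
- The arm moves only by the tool arm_command, never from a script. Its argument "commands" is one flat list of numbers, 7 for each row, row after row: the closure, from -1 (fully open) to 1 (shut), so that 0 is half open, then the shift along the tool's x, y, z as a fraction of full scale, then the turn, a rotation vector about the tool's x, y, z as a fraction of full scale. A call has 1 to 12 rows; each row is the pose to reach, as a shift and turn from the pose commanded when the call began, along the tool's axes at that moment; what a row does not reach only later rows make up. Full scale, the value 1, is 500 mm for a shift and 120 degrees for a turn. A row lasts 1/12 s, in which the tool goes at most 41.7 mm and 7.16 degrees, less where a joint would pass 70% of its speed; a pose out of reach is approached as far as the arm can. A call with a number of a shift or a turn outside -1 to 1 is refused whole. A call with a gripper value outside its range is refused whole. The fingers move at their own pace and stop on an object; "newtons" is the grip in N (left out, the last holds). Time passes only in rows, so rows that repeat a pose let the fingers close. It gives the time, the measured TCP pose, the force, the opening and the grip force at its end, in the units of the state.
- env.observe(): the state, without advancing time (a new reading comes with each control period).
- optics.get_image(name): name is "side" or "top"; returns a dict with "image" (420x560x3 uint8, red, green, blue), "intrinsics" (3x3 intrinsics, pixels), "k1" (the pictures are not rectified: a ray, as slopes to the right and down, at radius r is drawn at 1 + k1 r^2 times it, then the intrinsics apply), "origin" and "orientation" of the camera in the world. Camera axes: x right, y down, z forward; pixel columns grow to the right and rows downward; lengths in m; the calibration is good to about 2 mm. A picture is of the moment at which its call begins. There is no depth.
- env.close_job(): hands the job in; it is judged then, once.
The state is a dict: "time_s": time; "q": joint angles; "qvel": joint speeds; "joint_efforts": joint torques, N m; "position": TCP position; "tool_rot": TCP orientation; "ft_force": force on the tool from outside, world axes, zero at the start; "wrist_torque": the same for the moment, N m; "grip_width": finger opening in m; "gripper_force": force on a finger pad.
Only numpy, scipy, OpenCV 4.12 (cv2) and the standard library are available. Lean on these libraries where they do the work, as an engineer would, in place of code of your own. Each camera call takes 0.05 s, during which the arm holds its last target. There are 200 camera calls.

## Working session

There is one attempt and no reset: what is moved stays moved. The work goes in short steps, Python scripts to look and compute and a tool call to move; the robot and the scene stay as the last step left them, time stands still between calls to the robot, and variables do not carry over. Pictures are saved under pics/ and viewed, at most 10 in all, crops included, and the job is handed in when it is done.

Besides the shell and the picture viewer there is one more tool, called after ">>>" as name(argument=value, ...) on one line, values as JSON. arm_command: Moves the arm, as the interface text tells. Shift numbers are shares of 500 mm and turn numbers shares of 120 degrees, none past 1 either way. Its arguments: {"type":"object","properties":{"commands":{"type":"array","items":{"type":"number"}},"newtons":{"type":"number"}},"required":["commands"]}

```bash
mkdir -p pics; cat > h.py <<'E'
import numpy as np,cv2
from rig import env,optics
def shot(n,f):
    d=optics.get_image(n); cv2.imwrite('pics/'+f,d['image'][:,:,::-1]); np.savez('pics/'+f[:-4],**d); return d
E
python3 - <<'E'
from h import *
for n in('side','top'):
    d=shot(n,n+'0.png'); print(n,d['intrinsics'],d['k1'],d['origin'],d['orientation'])
s=env.observe(); print(s['time_s'],s['position'],s['tool_rot'])
E
```

```text
side [[431.64804922   0.         275.9130481 ]
 [  0.         431.64804922 209.32877839]
 [  0.           0.           1.        ]] -0.05377940762529229 [ 0.06748029 -0.66273827  0.4027929 ] [[ 0.86495215 -0.18574464  0.4662153 ]
 [-0.50174936 -0.30106546  0.81092982]
 [-0.01026454 -0.93533872 -0.35360447]]
top [[435.11148967   0.         278.03663444]
 [  0.         435.11148967 212.50328154]
 [  0.           0.           1.        ]] -0.12212012566812108 [0.29652877 0.128019   1.07326327] [[-0.10785865 -0.97005045  0.21764335]
 [-0.99414434  0.10669318 -0.0171349 ]
 [-0.00659934 -0.21821706 -0.97587795]]
0.1 [0.13052488 0.53405015 0.24976428] [[-9.71385702e-01  2.37506799e-01 -5.81181308e-04]
 [ 2.37507342e-01  9.71385017e-01 -1.18764808e-03]
 [ 2.82476321e-04 -1.29169919e-03 -9.99999126e-01]]
```

View pics/side0.png

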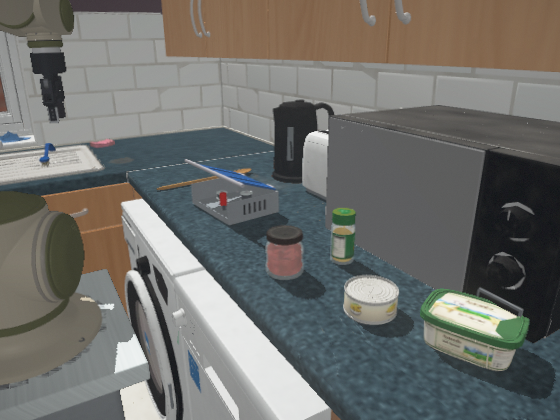

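View pics/top0.png

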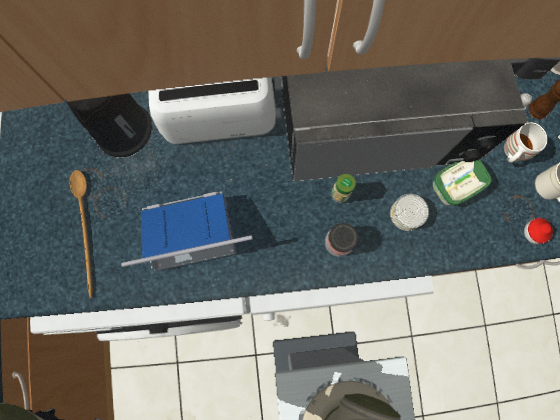

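Side view: the box is around (235,200) with the cover partly raised, and the rod runs from (185,161). Top view: the rod runs from about (123,264) to (251,238), and the jars and tin are well to the right. I'll enlarge both next.

```bash
python3 - <<'E'
import cv2,numpy as np
a=cv2.imread('pics/side0.png')[150:225,175:295]; b=cv2.imread('pics/top0.png')[185:280,115:260]
a=cv2.resize(a,None,fx=5,fy=5,interpolation=2);b=cv2.resize(b,None,fx=5,fy=5,interpolation=2)
cv2.imwrite('pics/a.png',a);cv2.imwrite('pics/b.png',b)
E
```

```text
(no output)
```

View pics/a.png

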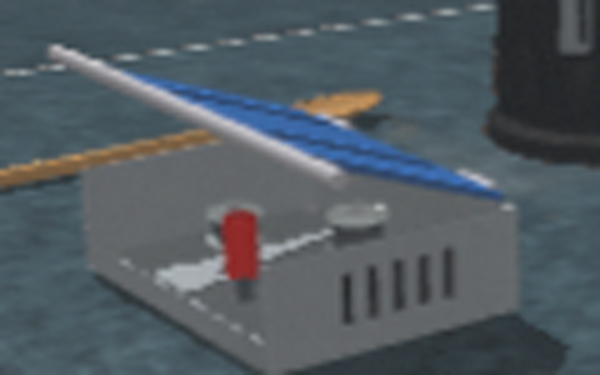

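View pics/b.png

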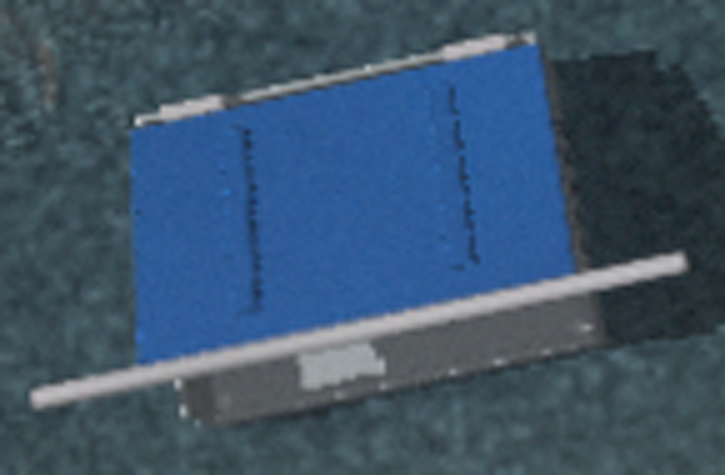

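```bash
cat >> h.py <<'E'
def proj(d,P):
    c=(np.atleast_2d(P)-d['origin'])@d['orientation']; s=c[:,:2]/c[:,2:]
    s=s*(1+d['k1']*(s**2).sum(1,keepdims=True)); K=d['intrinsics']
    return s*K[0,0]+K[:2,2]
def toW(p,B):
    c,s=np.cos(p[2]),np.sin(p[2]); B=np.atleast_2d(B)
    return np.c_[p[0]+c*B[:,0]-s*B[:,1],p[1]+s*B[:,0]+c*B[:,1],B[:,2]]
def rod(y,a): return [.07-.14*np.cos(a),y,.064+.14*np.sin(a)]
def post(q,z=.046): return [.09*np.sin(q-.45),.068-.09*np.cos(q-.45),z]
E
python3 - <<'E'
from h import *
from scipy.optimize import least_squares
S,T=[dict(np.load(f'pics/{n}0.npz')) for n in('side','top')]
def res(p):
    a=p[3]
    s=[rod(.15,a),rod(-.15,a),[-.075,-.1,0],[-.075,.1,0],[.075,-.1,.06],[.075,-.1,0],post(0,.056)]
    t=[rod(.15,a),rod(-.15,a),[-.075,-.1,.02]]
    us=[(185.4,160),(243.4,185.6),(228.6,224.4),(193.6,203.6),(278,191.4),(278.6,212),(223.2,192.4)]
    ut=[(122.2,264.6),(251.8,237.4),(236,253.6)]
    return np.r_[(proj(S,toW(p,s))-us).ravel(),(proj(T,toW(p,t))-ut).ravel()]
best=min((least_squares(res,[.45,.35,y,.3],loss='soft_l1') for y in(-.5,0,.5)),key=lambda r:r.cost)
p=best.x;print(p,best.cost);print(res(p).reshape(-1,2).round(1));np.save('p.npy',p)
for y in(.128,-.128):print(toW(p,[rod(y,p[3]),rod(y,1.571)]).round(4))
print(toW(p,[post(0),post(.7),[.07,0,.064]]).round(4))
E
```

```text
[0.50861107 0.32971668 0.10138393 0.34356541] 5.081901054933317
[[-0.1  0. ]
 [-1.2  0.3]
 [-0.3  1.7]
 [-1.7 -0. ]
 [ 0.5 -1. ]
 [ 0.1  0.4]
 [-0.9 -0.4]
 [ 0.1 -0.9]
 [ 0.6 -0.8]
 [-0.2 -1.4]]
[[0.4342 0.4508 0.1112]
 [0.5653 0.4641 0.204 ]]
[[0.4601 0.1961 0.1112]
 [0.5912 0.2095 0.204 ]]
[[0.471  0.3128 0.046 ]
 [0.5327 0.3129 0.046 ]
 [0.5783 0.3368 0.064 ]]
```

```bash
cat >> h.py <<'E'
from scipy.spatial.transform import Rotation as R
p=np.load('p.npy')
def Rt(yang): # tool down, tool y at world angle yang
    y=np.array([np.cos(yang),np.sin(yang),0]); z=np.array([0,0,-1.]); return np.c_[np.cross(y,z),y,z]
def cmd(pos,rot,pos0=None,rot0=None):
    s=env.observe(); p0=s['position'] if pos0 is None else pos0; r0=s['tool_rot'] if rot0 is None else rot0
    print(np.r_[r0.T@(np.array(pos)-p0)/.5, R.from_matrix(r0.T@rot).as_rotvec(degrees=True)/120].round(3).tolist())
E
python3 - <<'E'
from h import *
g=toW(p,rod(-.128,p[3]))[0]; cmd([g[0],g[1],.2],Rt(p[2]))
E
```

```text
[-0.801, -0.5, 0.1, -0.001, 0.0, 0.587]
```

>>> arm_command(commands=[-1,-0.801,-0.5,0.1,0,0,0.587,-1,-0.801,-0.5,0.1,0,0,0.587,-1,-0.801,-0.5,0.1,0,0,0.587,-1,-0.801,-0.5,0.1,0,0,0.587,-1,-0.801,-0.5,0.1,0,0,0.587,-1,-0.801,-0.5,0.1,0,0,0.587,-1,-0.801,-0.5,0.1,0,0,0.587,-1,-0.801,-0.5,0.1,0,0,0.587,-1,-0.801,-0.5,0.1,0,0,0.587,-1,-0.801,-0.5,0.1,0,0,0.587,-1,-0.801,-0.5,0.1,0,0,0.587,-1,-0.801,-0.5,0.1,0,0,0.587], newtons=25)

```text
time_s: 1.1
position: [0.463, 0.1928, 0.1994]
tool_rot: [[-0.097, 0.995, -0.0], [0.995, 0.097, -0.001], [-0.001, -0.0, -1.0]]
ft_force: [-1.3, -0.4, -0.7]
grip_width: 0.085
gripper_force: 0.0
```

>>> arm_command(commands=[-1,0,0,0,0,0,0,-1,0,0,0,0,0,0,-1,0,0,0,0,0,0])

```text
time_s: 1.35
position: [0.4596, 0.1969, 0.2003]
tool_rot: [[-0.102, 0.995, -0.001], [0.995, 0.102, 0.0], [0.0, -0.001, -1.0]]
ft_force: [-0.1, 0.1, -0.3]
grip_width: 0.0855
gripper_force: 0.0
```

```bash
python3 - <<'E'
from h import *
s=env.observe();print(s['time_s'],s['position'],s['tool_rot'].round(3),s['q'])
g=toW(p,rod(-.128,p[3]))[0];print(g); cmd(g,Rt(p[2]))
a=shot('side','s1.png')['image'][80:220,160:300];b=shot('top','t1.png')['image'][170:310,110:300]
b=cv2.resize(b,(407,300),interpolation=2);a=cv2.resize(a,(300,300),interpolation=2)
cv2.imwrite('pics/c1.png',np.hstack([a,b])[:,:,::-1])
E
```

```text
1.35 [0.45955544 0.19687244 0.20027694] [[-0.102  0.995 -0.001]
 [ 0.995  0.102  0.   ]
 [ 0.    -0.001 -1.   ]] [9.58981462e+00 1.94250425e+01 8.69740730e+01 1.56094220e-02
 7.36353001e+01 3.73365925e+00]
[0.46006507 0.1961173  0.11115848]
[-0.002, 0.001, 0.178, -0.0, -0.0, 0.0]
```

View pics/c1.png

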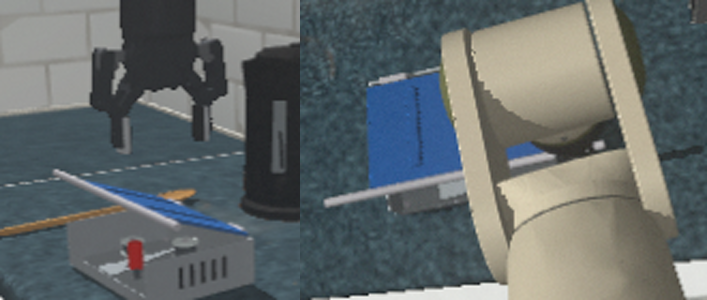

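The open gripper straddles the right rod end from above: fingers at about (120,150) and (208,150), rod end at (178,225). Next it descends and grips.

>>> arm_command(commands=[-1,0,0,0.07,0,0,0,-1,0,0,0.13,0,0,0,-1,0,0,0.178,0,0,0,-1,0,0,0.178,0,0,0,1,0,0,0.178,0,0,0,1,0,0,0.178,0,0,0,1,0,0,0.178,0,0,0,1,0,0,0.178,0,0,0,1,0,0,0.178,0,0,0,1,0,0,0.178,0,0,0,1,0,0,0.178,0,0,0,1,0,0,0.178,0,0,0], newtons=25)

```text
time_s: 2.45
position: [0.4603, 0.1963, 0.1116]
tool_rot: [[-0.101, 0.995, 0.0], [0.995, 0.101, 0.0], [0.0, 0.0, -1.0]]
ft_force: [-1.2, 0.7, 2.0]
grip_width: 0.0091
gripper_force: 24.4
```

```bash
python3 - <<'E'
from h import *
s=env.observe();print(s['time_s'],s['position'],s['grip_width'],s['gripper_force'],s['ft_force'])
g0=toW(p,rod(-.128,p[3]))[0]
for a in np.linspace(p[3],1.571,12)[1:]: cmd(toW(p,rod(-.128,a))[0],Rt(p[2]),g0,Rt(p[2]))
E
```

```text
2.45 [0.4602833  0.19628606 0.11158535] 0.009056173546189995 24.371936917304993 [-1.17307816  0.71285385  2.04465431]
[0.0, 0.012, -0.029, 0.0, 0.0, 0.0]
[-0.0, 0.027, -0.056, 0.0, 0.0, 0.0]
[0.0, 0.046, -0.081, 0.0, 0.0, 0.0]
[0.0, 0.067, -0.105, 0.0, 0.0, 0.0]
[0.0, 0.09, -0.125, 0.0, 0.0, 0.0]
[-0.0, 0.115, -0.143, 0.0, 0.0, 0.0]
[-0.0, 0.143, -0.158, 0.0, 0.0, 0.0]
[-0.0, 0.172, -0.17, 0.0, 0.0, 0.0]
[-0.0, 0.202, -0.179, 0.0, 0.0, 0.0]
[-0.0, 0.233, -0.184, 0.0, 0.0, 0.0]
[0.0, 0.264, -0.186, 0.0, 0.0, 0.0]
```

>>> arm_command(commands=[1,0,0.006,-0.015,0,0,0,1,0,0.012,-0.029,0,0,0,1,0,0.019,-0.043,0,0,0,1,0,0.027,-0.056,0,0,0,1,0,0.036,-0.069,0,0,0,1,0,0.046,-0.081,0,0,0,1,0,0.056,-0.093,0,0,0,1,0,0.067,-0.105,0,0,0,1,0,0.078,-0.115,0,0,0,1,0,0.09,-0.125,0,0,0,1,0,0.102,-0.134,0,0,0,1,0,0.115,-0.143,0,0,0])

```text
time_s: 3.45
position: [0.5164, 0.2022, 0.1843]
tool_rot: [[-0.102, 0.995, -0.003], [0.995, 0.102, -0.0], [-0.0, -0.003, -1.0]]
ft_force: [-11.2, 0.0, 6.8]
grip_width: 0.0087
gripper_force: 24.7
```

>>> arm_command(commands=[1,0,0.014,-0.008,0,0,0,1,0,0.028,-0.015,0,0,0,1,0,0.042,-0.021,0,0,0,1,0,0.057,-0.027,0,0,0,1,0,0.072,-0.032,0,0,0,1,0,0.087,-0.036,0,0,0,1,0,0.102,-0.039,0,0,0,1,0,0.118,-0.041,0,0,0,1,0,0.134,-0.042,0,0,0,1,0,0.149,-0.043,0,0,0,1,0,0.149,-0.043,0,0,0,1,0,0.149,-0.043,0,0,0])

```text
time_s: 4.45
position: [0.5931, 0.2101, 0.2058]
tool_rot: [[-0.101, 0.995, 0.004], [0.995, 0.101, 0.001], [0.001, 0.005, -1.0]]
ft_force: [0.9, 3.5, 4.7]
grip_width: 0.0088
gripper_force: 25.2
```

```bash
python3 - <<'E'
from h import *
s=env.observe();print(s['time_s'],s['position'],s['grip_width'],s['gripper_force'],s['ft_force'])
print(toW(p,rod(-.128,1.571)))
a=shot('side','s2.png')['image'][60:230,160:330]
cv2.imwrite('pics/c2.png',cv2.resize(a,(595,595),interpolation=2)[:,:,::-1])
E
```

```text
4.45 [0.59311117 0.21012876 0.20581135] 0.008799758846414107 25.153441429138184 [0.85731274 3.52059282 4.73545409]
[[0.59123491 0.20946156 0.204     ]]
```

View pics/c2.png

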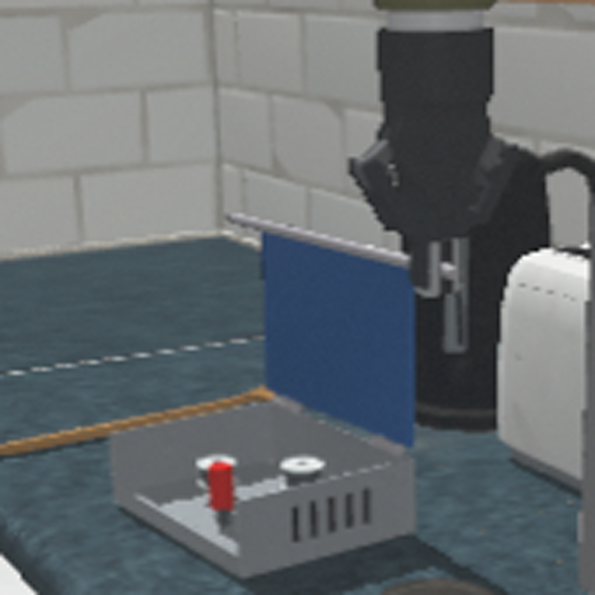

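The cover stands upright, with the rod held at about (447,270) in the crop. I'll release it and lift straight up.

>>> arm_command(commands=[-1,0,0,0,0,0,0,-1,0,0,0,0,0,0,-1,0,0,0,0,0,0,-1,0,0,0,0,0,0,-1,0,0,0,0,0,0,-1,0,0,0,0,0,0,-1,0,0,-0.05,0,0,0,-1,0,0,-0.1,0,0,0,-1,0,0,-0.15,0,0,0,-1,0,0,-0.15,0,0,0,-1,0,0,-0.15,0,0,0,-1,0,0,-0.15,0,0,0])

```text
time_s: 5.5
position: [0.5913, 0.2096, 0.2785]
tool_rot: [[-0.101, 0.995, -0.001], [0.995, 0.101, -0.0], [-0.0, -0.001, -1.0]]
ft_force: [-0.2, 0.3, -0.8]
grip_width: 0.0857
gripper_force: 0.0
```

```bash
python3 - <<'E'
from h import *
s=env.observe();print(s['time_s'],s['position'],s['ft_force'])
# front of box above, closed, tool y along box -y or +y
for P in ([-.10,-.013,.28],[-.045,-.013,.15],[-.045,-.013,.046]): print(toW(p,P)[0])
r=Rt(p[2]+np.pi/2)
w=toW(p,[-.16,-.06,.27])[0];print(w);cmd(w,r)
print(s['q'])
S=shot('side','s3.png');print(proj(S,toW(p,[rod(.15,1.571),rod(-.15,1.571),rod(.15,1.45),rod(.15,1.69)])))
cv2.imwrite('pics/c3.png',cv2.resize(S['image'][60:230,160:330],(595,595),interpolation=2)[:,:,::-1])
E
```

```text
5.5 [0.591345   0.20956865 0.27851947] [-0.16508965  0.33592077 -0.84961303]
[0.4104403 0.3066624 0.28     ]
[0.46515788 0.31222897 0.15      ]
[0.46515788 0.31222897 0.046     ]
[0.35550528 0.25383112 0.27      ]
[0.136, -0.46, 0.018, -0.001, -0.0, -0.75]
[ 8.72120273e+00  2.90111733e+01  5.77133518e+01 -4.34324598e-03
  9.33501602e+01  2.90534994e+00]
[[225.06726974 121.37690836]
 [288.92541563 137.39174267]
 [219.89816357 122.36407574]
 [230.11249526 121.11524339]]
```

View pics/c3.png

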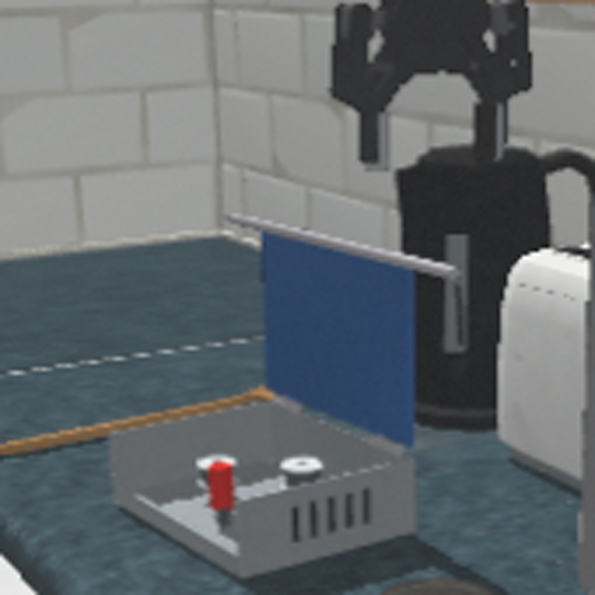

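The released cover stays upright: the left rod end at full-image (226,122) corresponds to about 1.58 rad. Next I'll close the gripper, turn it and go in front of the post.

```bash
python3 - <<'E'
from h import *
r=Rt(p[2]+np.pi/2); cmd(toW(p,[-.08,-.013,.2785])[0],r)
A=toW(p,[-.08,-.013,.048])[0];print(A)
for q in (0,.1,.2,.3,.4,.5,.55,.6,.65,.7):
    P=np.array(post(q,.048)); P[0]-=.020; print(q,end=' ');cmd(toW(p,P)[0],r,A,r)
E
```

```text
[0.23, -0.3, -0.0, -0.001, -0.001, -0.75]
[0.4303376  0.30868661 0.048     ]
0 [-0.042, -0.0, 0.0, 0.0, 0.0, 0.0]
0.1 [-0.058, -0.007, 0.0, 0.0, 0.0, 0.0]
0.2 [-0.075, -0.012, 0.0, 0.0, 0.0, 0.0]
0.3 [-0.093, -0.016, 0.0, 0.0, 0.0, 0.0]
0.4 [-0.111, -0.018, 0.0, 0.0, 0.0, 0.0]
0.5 [-0.129, -0.018, 0.0, 0.0, 0.0, 0.0]
0.55 [-0.138, -0.017, 0.0, 0.0, 0.0, 0.0]
0.6 [-0.147, -0.016, 0.0, 0.0, 0.0, 0.0]
0.65 [-0.156, -0.014, 0.0, 0.0, 0.0, 0.0]
0.7 [-0.165, -0.012, 0.0, 0.0, 0.0, 0.0]
```

>>> arm_command(commands=[1,0.23,-0.3,0,0,0,-0.75,1,0.23,-0.3,0,0,0,-0.75,1,0.23,-0.3,0,0,0,-0.75,1,0.23,-0.3,0,0,0,-0.75,1,0.23,-0.3,0,0,0,-0.75,1,0.23,-0.3,0,0,0,-0.75,1,0.23,-0.3,0,0,0,-0.75,1,0.23,-0.3,0,0,0,-0.75,1,0.23,-0.3,0,0,0,-0.75,1,0.23,-0.3,0,0,0,-0.75,1,0.23,-0.3,0,0,0,-0.75,1,0.23,-0.3,0,0,0,-0.75], newtons=40)

```text
time_s: 6.55
position: [0.4304, 0.3087, 0.2782]
tool_rot: [[-0.999, -0.037, -0.002], [-0.037, 0.999, -0.001], [0.002, -0.001, -1.0]]
ft_force: [-0.3, 0.1, 0.8]
grip_width: 0.0
gripper_force: 0.0
```

>>> arm_command(commands=[1,0,0,0,0,0,0,1,0,0,0,0,0,0])

```text
time_s: 6.72
position: [0.4305, 0.3087, 0.2785]
tool_rot: [[-1.0, -0.027, -0.001], [-0.027, 1.0, -0.001], [0.002, -0.001, -1.0]]
ft_force: [-0.5, -0.0, 0.3]
grip_width: -0.0
gripper_force: 0.0
```

```bash
python3 - <<'E'
from h import *
s=env.observe();print(s['time_s'],s['position'],s['grip_width'])
cmd(toW(p,[-.08,-.013,.048])[0],Rt(p[2]+np.pi/2))
E
```

```text
6.7167 [0.43050529 0.30874767 0.2785446 ] -2.865823076634909e-06
[-0.0, 0.0, 0.461, -0.0, -0.001, -0.036]
```

>>> arm_command(commands=[1,0,0,0.07,0,0,-0.036,1,0,0,0.14,0,0,-0.036,1,0,0,0.21,0,0,-0.036,1,0,0,0.28,0,0,-0.036,1,0,0,0.34,0,0,-0.036,1,0,0,0.4,0,0,-0.036,1,0,0,0.44,0,0,-0.036,1,0,0,0.461,0,0,-0.036,1,0,0,0.461,0,0,-0.036,1,0,0,0.461,0,0,-0.036])

```text
time_s: 7.55
position: [0.4306, 0.3088, 0.0486]
tool_rot: [[-0.995, -0.103, -0.001], [-0.103, 0.995, -0.0], [0.001, -0.0, -1.0]]
ft_force: [0.5, -0.2, 0.8]
grip_width: -0.0002
gripper_force: 0.0
```

```bash
python3 - <<'E'
from h import *
s=env.observe();print(s['time_s'],s['position'],s['grip_width'],s['ft_force'])
r=Rt(p[2]+np.pi/2)
for q in (0,.7):
    P=np.array(post(q,.048)); P[0]-=.020; cmd(toW(p,P)[0],r)
S=shot('side','s4.png')
cv2.imwrite('pics/c4.png',cv2.resize(S['image'][100:240,160:300],(600,600),interpolation=2)[:,:,::-1])
E
```

```text
7.55 [0.4305825  0.30879766 0.04856445] -0.00017445781297000066 [ 0.50564864 -0.15622033  0.84199935]
[-0.041, -0.0, 0.001, -0.0, -0.001, 0.001]
[-0.164, -0.013, 0.001, -0.0, -0.001, 0.001]
```

View pics/c4.png

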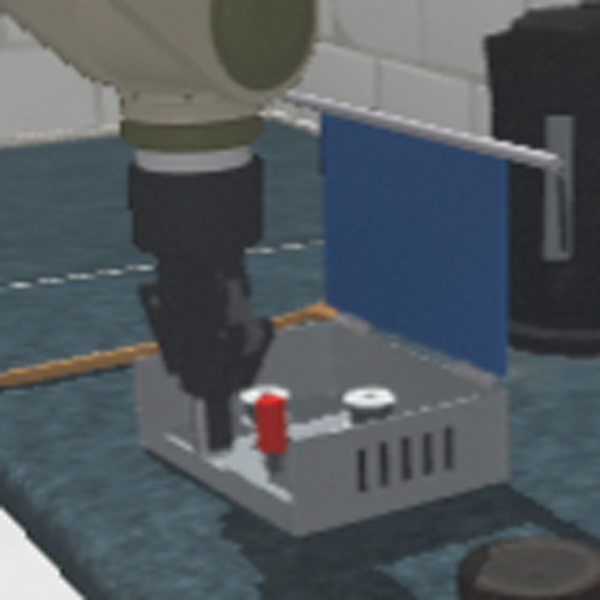

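The closed fingertips at (215,430) are directly in front of the red post at (270,430), in line with the push direction. Now the push.

>>> arm_command(commands=[1,-0.02,0,0,0,0,0,1,-0.04,0,0,0,0,0,1,-0.055,-0.006,0,0,0,0,1,-0.07,-0.011,0,0,0,0,1,-0.085,-0.015,0,0,0,0,1,-0.1,-0.017,0,0,0,0,1,-0.115,-0.018,0,0,0,0,1,-0.13,-0.018,0,0,0,0,1,-0.145,-0.017,0,0,0,0,1,-0.158,-0.015,0,0,0,0,1,-0.168,-0.013,0,0,0,0,1,-0.168,-0.013,0,0,0,0])

```text
time_s: 8.6
position: [0.5142, 0.3102, 0.0487]
tool_rot: [[-0.994, -0.105, -0.004], [-0.105, 0.994, -0.002], [0.004, -0.002, -1.0]]
ft_force: [-7.1, -5.9, -0.4]
grip_width: -0.0001
gripper_force: 3.7
```

>>> arm_command(commands=[1,0,0,0,0,0,0,1,0,0,0,0,0,0,1,0,0,0,0,0,0,1,0,0,0,0,0,0])

```text
time_s: 8.93
position: [0.5133, 0.31, 0.0487]
tool_rot: [[-0.994, -0.105, -0.004], [-0.105, 0.994, -0.003], [0.005, -0.002, -1.0]]
ft_force: [-7.3, -6.5, -0.3]
grip_width: -0.0001
gripper_force: 3.7
```

```bash
python3 - <<'E'
from h import *
s=env.observe();print(s['time_s'],s['position'],s['ft_force'])
S=shot('side','s5.png')
o=np.array([160,110]);print([(q,((proj(S,toW(p,post(q,.056)))[0]-o)*6).round()) for q in(.3,.4,.5,.56,.6,.7,.8)])
cv2.imwrite('pics/c5.png',cv2.resize(S['image'][110:210,160:290],(780,600),interpolation=2)[:,:,::-1])
E
```

```text
8.9333 [0.51331967 0.30998237 0.04867719] [-7.3195178  -6.53742504 -0.33622934]
[(0.3, array([436., 485.])), (0.4, array([455., 482.])), (0.5, array([473., 478.])), (0.56, array([483., 475.])), (0.6, array([489., 473.])), (0.7, array([504., 468.])), (0.8, array([518., 463.]))]
```

View pics/c5.png

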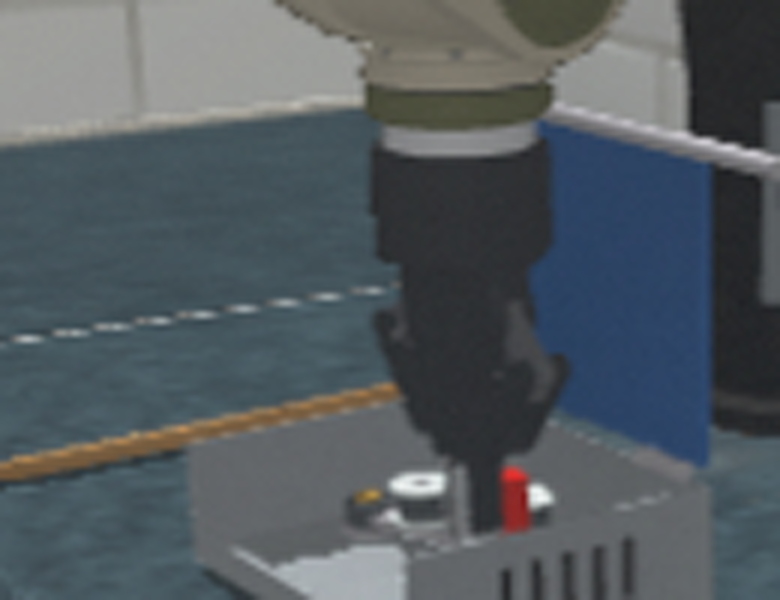

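The post top is at (513,470) in the crop, which matches q ≈ 0.7–0.75. The fingers hold it with about 9 N, past the pawl and clear of the stop, and the cover is still upright. I'll hand in now.

```bash
python3 -c "
from rig import env
s=env.observe();print(s['position'],s['ft_force'],s['qvel'].round(3) if hasattr(s['qvel'],'round') else s['qvel']);print(env.close_job())"
```

```text
[0.51333518 0.30999488 0.04870741] [-5.70994577 -6.4685401  -0.09262846] [ 0.024  0.01   0.123 -0.018 -0.103 -0.056]
the job is handed in; nothing more can be done
None
```

I handed the job in with the cover standing upright (about 1.58 rad) and the fingers holding the tensioner arm with roughly 9 N at about 0.7 rad. That is well past the pawl at 0.5 rad, though I couldn't see the pawl itself in the pictures; the robot stayed clear of the jars and the tin, and no verdict was returned.

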